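# Gauge a wooden handle blank through shrinking rings

### The arm

A 6-joint arm with a two-finger parallel gripper is mounted at the origin on the work surface. World frame = base frame: x ahead of the robot, y to its left, z up, the work surface at z = 0. Lengths are in m, angles in rad, forces in N, time in s.
With the tool pointing down it reaches from about 0.35 to 0.775 m from the base axis. Payload 5.5 kg.
Tool frame: the origin (TCP) lies on the centre line of the jaws, within the pads' length; the fingertips stand 11 mm ahead of it and the grasp point (between the pads) lies 8 mm behind it (env.tip_extent is the distance from the TCP to the fingertips, in m); z points along the fingers, y is the line along which they close (so a half turn about z gives the same grasp; the last joint's range is limited). The gripper opens to 85 mm and grips with 20 to 120 N. Pads are 22 mm wide; open, the fingers measure 114 mm over their backs; the gripper's body (76 mm by 85 mm) begins 54 mm behind the grasp point. The pads swing forward as they close: fully open they stand 13 mm farther back than shut.
Start: joints at [1.044, 0.313, 0.046, 1.304, 0, 1.431], TCP at [0.217, 0.533, 0.242] pointing down, gripper open.
Joint ranges: [-2.76, 2.76], [-0.86, 1.69], [-1.03, 1.26], [-2.2, 2.34], [-1.47, 1.5], [-3.14, 3.14]. Speed limits (rad/s): [2.57, 2.57, 3.14, 3.14, 3.14, 3.14].

### API

Orientations are given as a unit quaternion [w, x, y, z].
In Python, from workcell import env gives the robot as it stands.
- The arm moves only by the shell command python3 -m jog 'ROWS' [FORCE]. ROWS is JSON, a list of rows, each a list of 5 numbers: the gripper's target within -1 to 1 (shut at 1, half-way at 0, fully open at -1), then the shift along the tool's x, y, z in m, then the turn about the tool's z in degrees. In form: [[fingers, tx, ty, tz, turn], ...]. A call has 1 to 5 rows; each row shifts and turns the commanded pose from where the row before left it, along the tool's axes as they then stand; what a row does not reach is not made up. A row lasts 1/12 s, in which the tool goes at most 41.7 mm and 7.16 degrees, less where a joint would pass 70% of its speed; a pose out of reach is approached as far as the arm can. A call is refused whole if a number of a shift passes 0.0417 or a number of a turn 7.16, either way. A call with a gripper value outside its range is refused whole. The fingers move at their own pace and stop on an object; FORCE is the grip in N (left out, the last holds). Time passes only in rows, so rows that do not move let the fingers close. It gives the time, the measured TCP pose, the force, the opening and the grip force at its end, in the units of the state.
- env.get_state(): the state, without advancing time (a new reading comes with each control period).
- env.read_camera(name): name is "side" or "top" or "wrist"; returns a dict with "img" (480x640x3 uint8, red, green, blue), "fov_y" (degrees; the focal length in pixels is half the picture's height over the tangent of half this angle, whatever the lens; pixels are square), "cx", "cy" (the principal point, pixels), "D" ([k1, k2, p1, p2, k3] as OpenCV has them; the pictures are not rectified), "T" (4x4, takes a point from camera to world coordinates). Camera axes: x right, y up, looking along -z (the intrinsics and any distortion apply to the point x, -y, -z); pixel columns grow to the right and rows downward; lengths in m; the calibration is good to about 2 mm. A picture is of the moment at which its call begins. There is no depth.
- env.hand_in(): hands the job in; it is judged then, once.
The state is a dict: "clock": time; "joint_pos": joint angles; "qvel": joint speeds; "tau": joint torques, N m; "tcp_pos": TCP position; "orientation": TCP orientation; "wrist_force": force on the tool from outside, world axes, zero at the start; "ft_torque": the same for the moment, N m; "finger_gap": finger opening in m; "grip_force": force on a finger pad.
Only numpy, scipy, OpenCV 4.12 (cv2) and the standard library are available. Lean on these libraries where they do the work, as an engineer would, in place of code of your own. Each camera call takes 0.05 s, during which the arm holds its last target. There are 200 camera calls.

### The job

Lift the wooden handle blank out of its block and pass it, nose down, through the gauge's rings, large to small, until the smallest one stops it. Press gently until that sprung ring has given way about 5 mm, hold it there for a second, then let go and leave the blank standing in the gauge. Do not drop it through or force it against the rings, and leave the other things on the bench where they are.

Things in the scene. Friction and masses are not known exactly. Their poses are not given: they have to be found in the camera images.
- blank_center (a point): Centre (half-way up) of the handle blank: a light wooden rod 24 mm in diameter and 170 mm long, about 60 g, standing in a hole of the dark wooden block; its own z runs from nose to top, so the flat top is 85 mm above this point. The lowest 12 mm are a cone that narrows to an 18 mm wide flat nose; the rest is a plain cylinder.
- blank_nose (a point): Tip of the blank's nose, on its axis, 85 mm below its centre.
- block: Fixed dark wooden block 85 x 85 x 50 mm, origin at the centre of its underside on the bench. One hole in the middle of its top, 27 mm wide and 35 mm deep, holds the blank upright, so that the blank's top starts 185 mm above the bench.
- gauge: Fixed steel ring gauge on a wooden base plate 130 x 100 x 12 mm; origin on the bench under the ring axis, z up. A 14 mm post stands 52 mm to its +x. Three steel rings 8 mm thick lie one below the other on one upright axis, bores 36, 27.6 and 12 mm from the top down; nothing rises above the top ring. The 12 mm one takes the flat of the nose and so stops the blank.
- gauge_mouth (a point): Centre of the upper face of the gauge's top ring, on the ring axis, 135 mm above the bench; z up, axes as the gauge's.
- gauge_mid (a point): Point on the ring axis at the upper face of the middle ring, 33 mm below the mouth. That ring floats: it may lie up to 3 mm off the axis along the gauge's y, and the nose's cone slides it into line against a drag of about 1 N, so a push of a few newtons can be felt here before the blank has reached its stop.
- gauge_foot (a point): Point on the ring axis, on top of the base plate. The smallest (stop) ring hangs 38 to 63 mm above it (upper face, so 60 to 85 mm below the mouth): its height is clamped differently each time, is not measured and must be felt. It gives downward on a spring, 2 N per mm (5 mm: 10 N), 12 mm of travel at most, damped (120 N per m/s), so it rises slowly when let go.
- bottle: Clear bottle 190 mm tall, 60 mm wide, a bystander; origin at its underside.
- gluepot: White glue pot 80 mm tall, 60 mm wide, a bystander; origin at its underside.
- mug: White mug 85 mm tall, 76 mm wide, a bystander; origin at its underside.
Not all that is in view belongs to the job. Of the things shaped like the part that bears blank_center, the wooden one is meant.

How it is judged:
By the outcome, as a careful person would: the job done as asked, in the order asked, and still so for the second after the job is handed in, with the robot touching nothing.
It also fails if it takes over 64 s, if anything falls off the work surface, if the arm or the gripper's body presses on something with over 40 N, if the wrist force passes 120 N, or if a joint passes its speed limit or range.

## Working session

There is one attempt and no reset: what is moved stays moved. The work goes in short steps, Python scripts to look and compute and a shell command to move; the robot and the scene stay as the last step left them, time stands still between calls to the robot, and variables do not carry over. Pictures are saved under pics/ and viewed, at most 10 in all, crops included, and the job is handed in when it is done.

```bash
mkdir -p pics; python3 - <<'E'
from workcell import env
import cv2
print(env.get_state(), env.tip_extent)
for n in ("side","top"):
    c=env.read_camera(n); print(n,c["fov_y"],c["cx"],c["cy"],c["D"],c["T"])
    cv2.imwrite(f"pics/{n}0.png",c["img"][:,:,::-1])
E
```

```text
{'clock': 0.0, 'joint_pos': array([ 1.04439768e+00,  3.14018797e-01,  4.50039111e-02,  1.30357995e+00,
       -3.52695267e-05,  1.43121600e+00]), 'qvel': array([-0.00041441, -0.00075216, -0.00044321,  0.00021087,  0.00199549,
       -0.00065313]), 'tau': array([-1.16533515e-04, -4.80630505e+01,  2.98531044e+01,  1.96498632e-02,
       -9.46689920e-05,  1.39788699e-05]), 'tcp_pos': array([0.21668369, 0.53210027, 0.24140856]), 'orientation': array([-2.77272341e-04,  1.92205505e-01,  9.81354286e-01, -8.55620170e-04]), 'wrist_force': array([-0.34749442,  0.00430867, -0.42766384]), 'ft_torque': array([-0.00998534, -0.07489403, -0.0025218 ]), 'grip_force': 0.0, 'finger_gap': 0.08544222005631164} 0.011
side 49.633160664765654 322.29053665842207 237.5345665756122 [-0.0553365  0.         0.         0.         0.       ] [[ 0.98513355  0.11449461 -0.12807374  0.44193027]
 [-0.17152966  0.69662483 -0.69662861 -0.83512338]
 [ 0.00945912  0.70824065  0.70590771  0.95379579]
 [ 0.          0.          0.          1.        ]]
top 55.26093822946439 322.86298238564115 236.7265424434054 [-0.10445311  0.          0.          0.          0.        ] [[-0.00506469  0.98896084 -0.14809055  0.41738457]
 [-0.99965126 -0.00116894  0.02638177  0.02041961]
 [ 0.02591743  0.14817252  0.98862186  1.03543296]
 [ 0.          0.          0.          1.        ]]
```

View pics/side0.png

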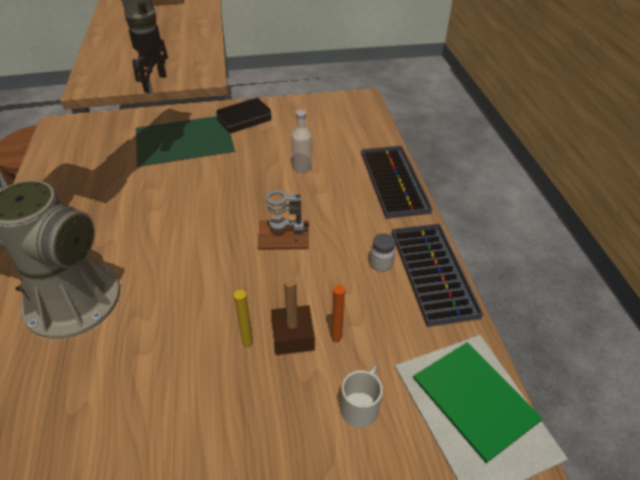

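View pics/top0.png

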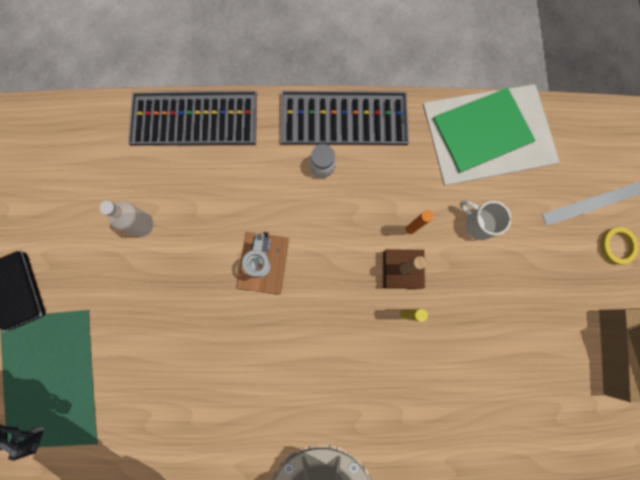

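Side view: yellow rod at (244,320), wooden rod in the block at (291,305), orange rod at (338,315). I choose the wooden one, which in the top view stands at about (420,262). The gauge is at side (285,225) and top (257,262). Next, one close crop montage.

```bash
cat > h.py <<'E'
import numpy as np, cv2
from workcell import env
def K(c):
    f=240/np.tan(np.radians(c["fov_y"])/2); return np.array([[f,0,c["cx"]],[0,f,c["cy"]],[0,0,1]])
def ray(c,p):
    q=cv2.undistortPoints(np.array([[p]],float),K(c),np.array(c["D"],float))[0,0]
    return c["T"][:3,3], c["T"][:3,:3]@np.array([q[0],-q[1],-1])
def at(c,p,z):
    o,d=ray(c,p); return o+d*(z-o[2])/d[2]
def proj(c,X):
    X=np.atleast_2d(X); R=c["T"][:3,:3]; P=(X-c["T"][:3,3])@R*[1,-1,-1]
    return cv2.projectPoints(P,np.zeros(3),np.zeros(3),K(c),np.array(c["D"],float))[0][:,0]
E
python3 - <<'E'
from h import *
t=env.read_camera("top"); s=env.read_camera("side")
def crop(c,x,y,w,h,k): return cv2.resize(c["img"][y:y+h,x:x+w],None,fx=k,fy=k,interpolation=cv2.INTER_CUBIC)
a=np.hstack([crop(t,375,225,66,75,6)[:, :396],crop(t,230,225,66,75,6)])
cv2.imwrite("pics/t1.png",a[:,:,::-1])
b=np.hstack([crop(s,260,270,66,90,6),crop(s,252,180,66,90,6)])
cv2.imwrite("pics/s1.png",b[:,:,::-1])
E
```

```text
(no output)
```

View pics/t1.png

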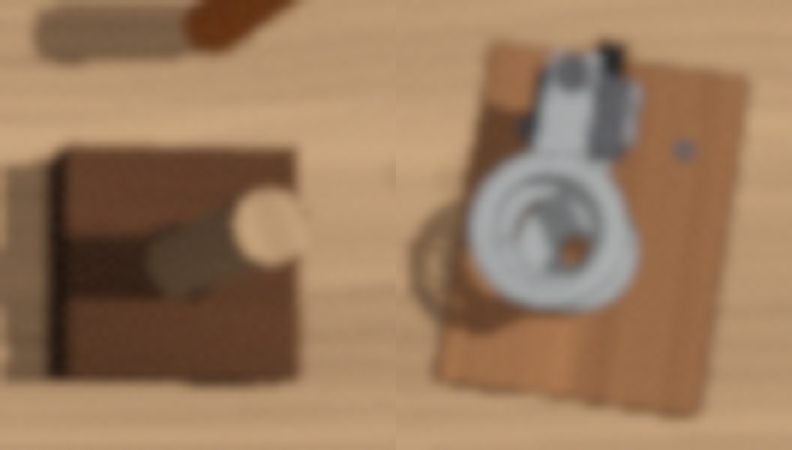

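View pics/s1.png

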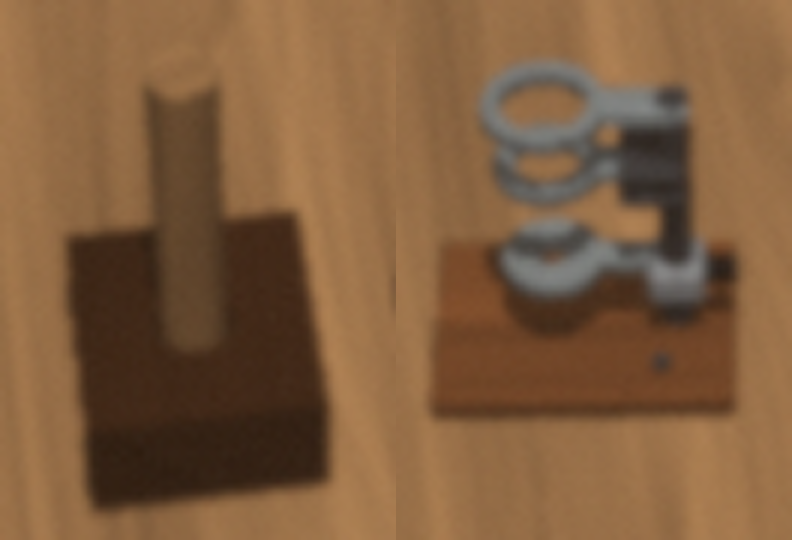

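The left half shows the light wooden rod in the dark block: top disc at crop (270,227), i.e. pixel (419.6,262.4). The right half shows the top ring at crop (552,222), i.e. (255.6,261.6). In the side view the blank top is at (290.1,282.1) and the ring at (276.1,196.8).

```bash
python3 - <<'E'
from h import *
t=env.read_camera("top"); s=env.read_camera("side")
def tri(p,q):
    (o1,d1),(o2,d2)=ray(t,p),ray(s,q)
    k=np.linalg.lstsq(np.c_[d1,-d2],o2-o1,rcond=None)[0]
    a,b=o1+k[0]*d1,o2+k[1]*d2; return (a+b)/2,np.linalg.norm(a-b)
print("blank",at(t,(419.6,262.4),.185),at(s,(290.1,282.1),.185),tri((419.6,262.4),(290.1,282.1)))
print("mouth",at(t,(255.6,261.6),.135),at(s,(276.1,196.8),.135),tri((255.6,261.6),(276.1,196.8)))
print("post",at(t,(258.7,236.6),.135))
for n,p,z in(("bottle",(108,208),.19),("glue",(322,154),.08),("mug",(493,217),.085),("orange",(426,216),.17),("yellow",(421,315),.17)): print(n,at(t,p,z))
# block outline top corners
for p in ((375+300/6,225+150/6),(375+298/6,225+380/6),(375+65/6,225+150/6)): print("blk",at(t,p,.05))
from scipy.spatial.transform import Rotation as R
q=env.get_state()["orientation"]; print(R.from_quat(np.r_[q[1:],q[0]]).as_matrix().round(3))
E
```

```text
blank [ 0.49574759 -0.18398459  0.185     ] [ 0.49913605 -0.18647978  0.185     ] (array([ 0.49764576, -0.18457749,  0.18256666]), np.float64(0.0033342458785708138))
mouth [0.50292371 0.12906253 0.135     ] [0.50395677 0.12891875 0.135     ] (array([0.50345903, 0.12910369, 0.13478544]), np.float64(0.001025439997612124))
post [0.55266913 0.12369565 0.135     ]
bottle [0.5998876  0.40734728 0.19      ]
glue [ 0.74236068 -0.00412109  0.08      ]
mug [ 0.60249135 -0.37352983  0.085     ]
orange [ 0.58754322 -0.20352924  0.17      ]
yellow [ 0.39748137 -0.18713152  0.17      ]
blk [ 0.53535312 -0.22938444  0.05      ]
blk [ 0.45179568 -0.22571914  0.05      ]
blk [ 0.53561722 -0.14285987  0.05      ]
[[-0.926  0.377 -0.   ]
 [ 0.377  0.926 -0.001]
 [ 0.    -0.001 -1.   ]]
```

```bash
python3 -m jog '[[-1,0,0,0,-7.16],[-1,0,0,0,-7.16],[-1,0,0,0,-7.16],[-1,0,0,-0.01,-0.7],[-0.6,-0.014,-0.036,0,0]]' && python3 -m jog '[[-0.3,-0.014,-0.036,0,0],[-0.3,-0.014,-0.036,0,0],[-0.3,-0.014,-0.036,0,0],[-0.3,-0.014,-0.036,0,0],[-0.3,-0.014,-0.036,0,0]]' && python3 -m jog '[[-0.3,-0.014,-0.036,0,0],[-0.3,-0.014,-0.036,0,0],[-0.3,-0.014,-0.036,0,0],[-0.3,-0.014,-0.036,0,0],[-0.3,-0.014,-0.036,0,0]]'
```

```text
clock: 0.72
tcp_pos: [0.2305, 0.5008, 0.2533]
orientation: [0.0, -0.001, 1.0, 0.002]
wrist_force: [1.8, -0.0, 0.8]
finger_gap: 0.0753
grip_force: 0.0
clock: 1.13
tcp_pos: [0.3013, 0.3151, 0.2532]
orientation: [0.001, 0.001, 1.0, 0.0]
wrist_force: [1.4, 0.0, -0.3]
finger_gap: 0.0555
grip_force: 0.0
clock: 1.55
tcp_pos: [0.3715, 0.1349, 0.2534]
orientation: [0.001, 0.001, 1.0, 0.0]
wrist_force: [0.9, 0.0, -0.1]
finger_gap: 0.0554
grip_force: 0.0
```

```bash
python3 -m jog '[[-0.3,-0.014,-0.0355,0,0],[-0.3,-0.014,-0.0355,0,0],[-0.3,-0.014,-0.0355,0,0],[-0.3,-0.014,-0.0355,0,0],[-0.3,-0.014,-0.0355,0,0]]' >/dev/null&& python3 -m jog '[[-0.3,-0.014,-0.0355,0,0],[-0.3,-0.014,-0.0355,0,0],[-0.3,-0.014,-0.0355,0,0],[-0.3,-0.012,-0.030,0,0],[-0.3,0,0,0,0]]' && python3 -m jog '[[-0.3,0,0,0,0],[-0.3,0,0,0,0]]' && python3 - <<'E'
from h import *
c=env.read_camera("wrist"); print(c["fov_y"],c["cx"],c["cy"],c["D"],c["T"].round(4)); cv2.imwrite("pics/w1.png",c["img"][:,:,::-1])
print(proj(c,[[.497,-.185,.185],[.4937,-.186,.05]]))
E
```

```text
clock: 2.38
tcp_pos: [0.4974, -0.183, 0.2523]
orientation: [0.001, 0.004, 1.0, -0.001]
wrist_force: [-0.5, -0.6, -0.2]
finger_gap: 0.0553
grip_force: 0.0
clock: 2.55
tcp_pos: [0.4948, -0.1771, 0.2525]
orientation: [-0.0, 0.001, 1.0, 0.0]
wrist_force: [-0.2, -0.5, -0.3]
finger_gap: 0.0557
grip_force: 0.0
66.06324635393081 321.19172579229553 239.5915423196029 [-0.0496425  0.         0.         0.         0.       ] [[ 1.800e-03 -9.501e-01 -3.121e-01  4.149e-01]
 [ 1.000e+00  1.800e-03  5.000e-04 -1.761e-01]
 [ 1.000e-04 -3.121e-01  9.501e-01  3.839e-01]
 [ 0.000e+00  0.000e+00  0.000e+00  1.000e+00]]
[[306.07277136 266.95710012]
 [310.59852411 207.91113265]]
```

View pics/w1.png

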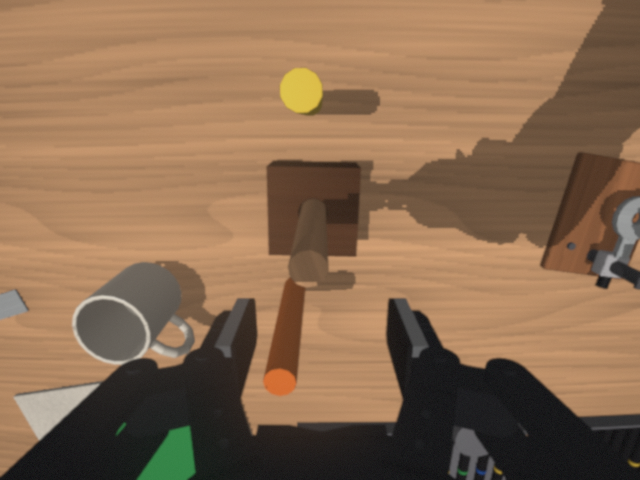

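The blank's top disc is at about (308,268), within 2 px (1–1.5 mm) of the prediction, and the open jaws straddle it. Descending.

```bash
python3 -m jog '[[-0.3,-0.002,-0.0067,0.0,0],[-0.3,0,0,0.02,0],[-0.3,0,0,0.02,0],[-0.3,0,0,0.02,0],[-0.3,0,0,0.02,0]]' 30 && python3 -m jog '[[-0.3,0,0,0.0225,0],[-0.3,0,0,0,0],[-0.3,0,0,0,0],[-0.3,0,0,0,0]]' && python3 -m jog '[[0.3,0,0,0,0],[0.5,0,0,0,0],[1,0,0,0,0],[1,0,0,0,0],[1,0,0,0,0]]' 30 && python3 -m jog '[[1,0,0,0,0],[1,0,0,0,0],[1,0,0,0,0]]'
```

```text
clock: 3.02
tcp_pos: [0.4973, -0.1833, 0.1721]
orientation: [0.001, -0.001, 1.0, -0.0]
wrist_force: [-0.1, -0.4, -0.9]
finger_gap: 0.0556
grip_force: 0.0
clock: 3.35
tcp_pos: [0.4977, -0.1839, 0.1512]
orientation: [0.001, -0.0, 1.0, -0.0]
wrist_force: [-0.2, 0.5, 0.3]
finger_gap: 0.0555
grip_force: 0.0
clock: 3.77
tcp_pos: [0.4981, -0.1846, 0.1512]
orientation: [0.001, -0.0, 1.0, -0.001]
wrist_force: [1.1, -0.2, 5.8]
finger_gap: 0.0235
grip_force: 29.7
clock: 4.02
tcp_pos: [0.4981, -0.1846, 0.1512]
orientation: [0.001, -0.0, 1.0, -0.001]
wrist_force: [-0.3, 0.8, 6.6]
finger_gap: 0.0231
grip_force: 29.7
```

```bash
python3 -m jog '[[1,0,0,-0.005,0],[1,0,0,-0.008,0],[1,0,0,-0.01,0],[1,0,0,-0.015,0],[1,0,0,-0.02,0]]' && python3 -m jog '[[1,0,0,-0.025,0],[1,0,0,-0.025,0],[1,0,0,-0.025,0],[1,0,0,-0.02,0],[1,0,0,0,0]]' && python3 -m jog '[[1,0,0.03,0,0],[1,0,0.03,0,0],[1,0,0.03,0,0],[1,0,0.03,0,0],[1,0,0.03,0,0]]' && python3 -m jog '[[1,0,0.03,0,0],[1,0,0.03,0,0],[1,0,0.03,0,0],[1,0,0.02,0,0],[1,0,0.01,0,0]]' &&  python3 -m jog '[[1,0,0,0,0],[1,0,0,0,0],[1,0,0,0,0]]'; python3 - <<'E'
from h import *
w=env.read_camera("wrist");s=env.read_camera("side")
cv2.imwrite("pics/w2.png",np.hstack([cv2.resize(w["img"],(400,300)),cv2.resize(s["img"][120:270,210:360],(400,400),interpolation=2)[:300]])[:,:,::-1])
t=env.read_camera("top"); a=cv2.resize(t["img"][190:310,170:330],(800,600),interpolation=2); cv2.imwrite("pics/t2.png",a[:,:,::-1])
E
```

```text
clock: 4.43
tcp_pos: [0.4963, -0.1836, 0.2079]
orientation: [-0.001, -0.0, 1.0, 0.001]
wrist_force: [0.8, -0.1, -0.3]
finger_gap: 0.0231
grip_force: 29.5
clock: 4.85
tcp_pos: [0.4985, -0.1848, 0.3082]
orientation: [0.003, -0.0, 1.0, -0.002]
wrist_force: [0.8, 0.2, -0.9]
finger_gap: 0.0232
grip_force: 29.5
clock: 5.27
tcp_pos: [0.4965, -0.0327, 0.3026]
orientation: [-0.0, 0.0, 1.0, 0.0]
wrist_force: [0.9, 0.1, -0.9]
finger_gap: 0.0234
grip_force: 29.6
clock: 5.68
tcp_pos: [0.4963, 0.0883, 0.3027]
orientation: [-0.0, -0.002, 1.0, 0.0]
wrist_force: [0.7, 0.3, -1.3]
finger_gap: 0.0234
grip_force: 29.7
clock: 5.93
tcp_pos: [0.4971, 0.085, 0.3027]
orientation: [-0.0, 0.0, 1.0, -0.0]
wrist_force: [-0.2, -0.3, -0.4]
finger_gap: 0.023
grip_force: 29.7
```

View pics/w2.png

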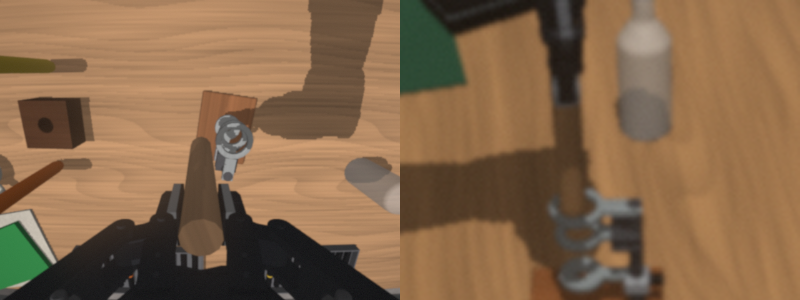

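The blank is held, nose visible at wrist pixel (200,145) of the half-scale picture; the gauge ring is at (232,138). I'll move over the mouth and check against projected circles.

```bash
python3 - <<'E'
from h import *
w=env.read_camera("wrist"); p=proj(w,[[.5035,.129,.135]])[0]; x,y=(p-[50,50]).astype(int)
a=cv2.resize(w["img"][y:y+110,x:x+110],(600,600),interpolation=2).copy()
k=600/110
th=np.linspace(0,2*np.pi,40)
pp=lambda X:(((proj(w,X)-[x,y]+.5)*k-.5)*16).astype(np.int32)
for r in (.018,):
    cv2.polylines(a,[pp(np.c_[.5035+r*np.cos(th),.129+r*np.sin(th),.135+0*th])],True,(255,0,0),1,cv2.LINE_AA,4)
print(x,y,p,k)
cv2.imwrite("pics/w3.png",a[:,:,::-1])
E
python3 -m jog '[[1,-0.0015,0.01,0,0],[1,-0.002,0.014,0,0],[1,-0.002,0.014,0,0],[1,-0.001,0.006,0,0],[1,0,0,0,0]]' && python3 -m jog '[[1,0,0,0,0],[1,0,0,0,0],[1,0,0,0,0]]'
python3 - <<'E'
from h import *
s=env.read_camera("side"); S=env.get_state(); n=S["tcp_pos"]-[0,0,.136]
x,y,k=225,130,6
a=cv2.resize(s["img"][y:y+100,x:x+100],(600,600),interpolation=2).copy()
th=np.linspace(0,2*np.pi,40)
pp=lambda X:(((proj(s,X)-[x,y]+.5)*k-.5)*16).astype(np.int32)
cv2.polylines(a,[pp(np.c_[.5035+.018*np.cos(th),.129+.018*np.sin(th),.135+0*th])],True,(255,0,0),1,cv2.LINE_AA,4)
for r,z in((.009,0),(.012,.012),(.012,.1)): cv2.polylines(a,[pp(np.c_[n[0]+r*np.cos(th),n[1]+r*np.sin(th),n[2]+z+0*th])],True,(0,255,0),1,cv2.LINE_AA,4)
cv2.imwrite("pics/s3.png",a[:,:,::-1])
b=np.hstack([cv2.resize(cv2.imread("pics/w3.png"),(400,400)),cv2.resize(a[:,:,::-1],(400,400))]); cv2.imwrite("pics/m3.png",b)
E
```

```text
322 175 [372.67847408 225.87509775] 5.454545454545454
clock: 6.55
tcp_pos: [0.5037, 0.131, 0.3027]
orientation: [-0.0, -0.001, 1.0, 0.0]
wrist_force: [0.2, 0.5, -1.7]
finger_gap: 0.0234
grip_force: 29.7
clock: 6.8
tcp_pos: [0.5035, 0.1295, 0.3028]
orientation: [0.0, 0.0, 1.0, -0.0]
wrist_force: [-0.1, -0.3, -0.6]
finger_gap: 0.0231
grip_force: 29.7
```

View pics/m3.png

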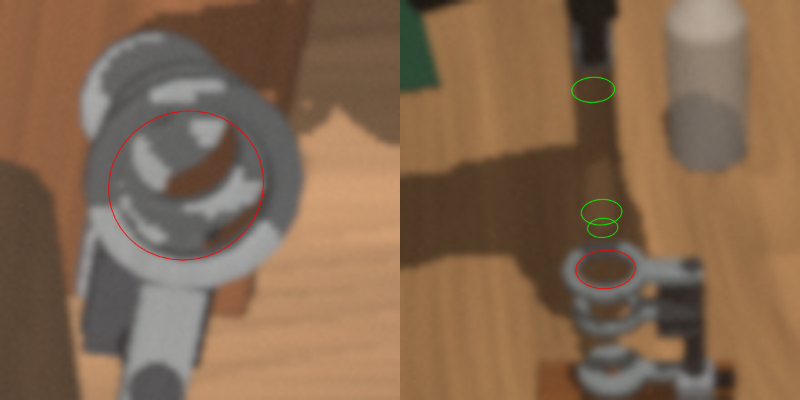

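Left (wrist): the real ring sits about 8–10 px right and 5–8 px up of the red circle, so about 1.5 mm (+y, −x). Right (side): red matches the bore. The mouth is at about (0.503,0.130). Next I check the nose against the wrist view.

```bash
python3 - <<'E'
from h import *
w=env.read_camera("wrist"); S=env.get_state(); n=S["tcp_pos"]-[0,0,.136]
print(n)
p=proj(w,[n])[0]; x,y=(p-[60,50]).astype(int); k=5
a=cv2.resize(w["img"][y:y+110,x:x+120],None,fx=k,fy=k,interpolation=2).copy()
th=np.linspace(0,2*np.pi,40)
pp=lambda X:(((proj(w,X)-[x,y]+.5)*k-.5)*16).astype(np.int32)
for r,c in((.018,(255,0,0)),(.026,(255,0,0))): cv2.polylines(a,[pp(np.c_[.503+r*np.cos(th),.130+r*np.sin(th),.135+0*th])],True,c,1,cv2.LINE_AA,4)
for r,z in((.009,0),(.012,.012),(.012,.05)): cv2.polylines(a,[pp(np.c_[n[0]+r*np.cos(th),n[1]+r*np.sin(th),n[2]+z+0*th])],True,(0,255,0),1,cv2.LINE_AA,4)
cv2.imwrite("pics/w4.png",a[:,:,::-1])
E
```

```text
[0.50351502 0.12947851 0.16684849]
```

View pics/w4.png

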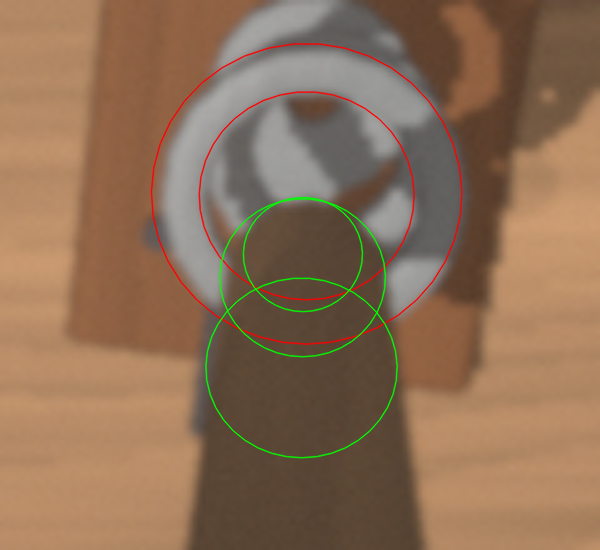

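The blank sits within 0.5 mm of its projection. The ring is about 1.2 mm further to +y than the nose, so I shift y by +1.1 mm and descend.

```bash
python3 -m jog '[[1,0,0.0011,0,0],[1,0,0,0.01,0],[1,0,0,0.01,0],[1,0,0,0.01,0],[1,0,0,0.01,0]]' && python3 -m jog '[[1,0,0,0.01,0],[1,0,0,0.006,0],[1,0,0,0.002,0],[1,0,0,0,0],[1,0,0,0,0]]' && python3 -m jog '[[1,0,0,0,0],[1,0,0,0.002,0],[1,0,0,0.002,0],[1,0,0,0.002,0],[1,0,0,0,0]]'
```

```text
clock: 7.32
tcp_pos: [0.5031, 0.1309, 0.2612]
orientation: [-0.001, -0.0, 1.0, -0.0]
wrist_force: [0.6, -0.6, -1.9]
finger_gap: 0.0231
grip_force: 29.7
clock: 7.73
tcp_pos: [0.5037, 0.1311, 0.245]
orientation: [0.0, -0.0, 1.0, 0.0]
wrist_force: [0.6, 0.2, -0.6]
finger_gap: 0.0232
grip_force: 29.7
clock: 8.15
tcp_pos: [0.5034, 0.131, 0.2384]
orientation: [-0.0, -0.0, 1.0, 0.0]
wrist_force: [-1.1, -0.6, -1.3]
finger_gap: 0.0231
grip_force: 29.7
```

```bash
for i in 1 2 3; do python3 -m jog '[[1,0,0,0.0015,0],[1,0,0,0.0015,0],[1,0,0,0.0015,0],[1,0,0,0,0]]' | egrep 'tcp|wrist|clock'; done
```

```text
clock: 8.48
tcp_pos: [0.5034, 0.131, 0.2339]
wrist_force: [-0.5, -0.1, -1.1]
clock: 8.82
tcp_pos: [0.5034, 0.131, 0.2294]
wrist_force: [-0.2, -0.2, -0.8]
clock: 9.15
tcp_pos: [0.5034, 0.131, 0.2249]
wrist_force: [-0.4, -0.9, 0.1]
```

```bash
for i in 1 2 3; do python3 -m jog '[[1,0,0,0.0015,0],[1,0,0,0.0015,0],[1,0,0,0,0]]' | egrep 'tcp|wrist|clock'; done
```

```text
clock: 9.4
tcp_pos: [0.5034, 0.1311, 0.222]
wrist_force: [0.2, 0.1, -1.0]
clock: 9.65
tcp_pos: [0.5034, 0.1311, 0.219]
wrist_force: [0.7, 0.9, -1.3]
clock: 9.9
tcp_pos: [0.5034, 0.131, 0.216]
wrist_force: [0.1, 1.0, -1.5]
```

```bash
for i in 1 2 3 4; do python3 -m jog '[[1,0,0,0.001,0],[1,0,0,0.001,0],[1,0,0,0,0]]' | egrep 'tcp|wrist|clock'; done
```

```text
clock: 10.15
tcp_pos: [0.5035, 0.131, 0.2141]
wrist_force: [-0.8, 0.6, -0.6]
clock: 10.4
tcp_pos: [0.5035, 0.1311, 0.2121]
wrist_force: [-0.1, 0.2, -0.9]
clock: 10.65
tcp_pos: [0.5035, 0.131, 0.2101]
wrist_force: [0.3, 0.9, -0.6]
clock: 10.9
tcp_pos: [0.5035, 0.131, 0.2081]
wrist_force: [-0.0, 0.7, -0.9]
```

```bash
for i in 1 2 3; do python3 -m jog '[[1,0,0,0.001,0],[1,0,0,0.001,0],[1,0,0,0,0]]' | egrep 'tcp|wrist|clock'; done
```

```text
clock: 11.15
tcp_pos: [0.5035, 0.131, 0.2061]
wrist_force: [-0.1, 1.1, -0.5]
clock: 11.4
tcp_pos: [0.5035, 0.131, 0.2041]
wrist_force: [0.8, 0.1, -0.4]
clock: 11.65
tcp_pos: [0.5035, 0.131, 0.2021]
wrist_force: [-0.2, 0.4, -0.3]
```

```bash
for i in 1 2; do python3 -m jog '[[1,0,0,0.001,0],[1,0,0,0.001,0],[1,0,0,0,0]]' | egrep 'tcp|wrist|clock'; done
```

```text
clock: 11.9
tcp_pos: [0.5035, 0.131, 0.2001]
wrist_force: [0.3, 0.6, -1.2]
clock: 12.15
tcp_pos: [0.5035, 0.131, 0.1981]
wrist_force: [-0.3, 1.7, -0.3]
```

```bash
for i in 1 2; do python3 -m jog '[[1,0,0,0.001,0],[1,0,0,0.001,0],[1,0,0,0,0]]' | egrep 'tcp|wrist|clock'; done
```

```text
clock: 12.4
tcp_pos: [0.5035, 0.131, 0.1961]
wrist_force: [-0.1, 0.8, -0.6]
clock: 12.65
tcp_pos: [0.5035, 0.131, 0.1941]
wrist_force: [-1.0, -0.1, -0.4]
```

```bash
for i in 1 2; do python3 -m jog '[[1,0,0,0.001,0],[1,0,0,0.001,0],[1,0,0,0,0]]' | egrep 'tcp|wrist|clock'; done
```

```text
clock: 12.9
tcp_pos: [0.5035, 0.131, 0.1921]
wrist_force: [1.0, 1.2, -0.2]
clock: 13.15
tcp_pos: [0.5035, 0.131, 0.1901]
wrist_force: [0.5, 0.5, -1.1]
```

```bash
for i in 1 ; do python3 -m jog '[[1,0,0,0.001,0],[1,0,0,0.001,0],[1,0,0,0,0]]' | egrep 'tcp|wrist|clock'; done
```

```text
clock: 13.4
tcp_pos: [0.5035, 0.131, 0.1881]
wrist_force: [0.1, 0.8, -1.5]
```

```bash
python3 -m jog '[[1,0,0,0.001,0],[1,0,0,0.001,0],[1,0,0,0,0]]' | egrep 'tcp|wrist|clock'; python3 - <<'E'
from h import *
s=env.read_camera("side"); t=env.read_camera("top")
a=cv2.resize(s["img"][150:260,235:325],None,fx=5,fy=5,interpolation=2); w=env.read_camera("wrist")
b=cv2.resize(w["img"],(350,262)); c=cv2.resize(w["img"][180:360,240:420],(350,288))
cv2.imwrite("pics/m5.png",np.hstack([a,np.vstack([b,c])])[:,:,::-1])
E
```

```text
clock: 13.65
tcp_pos: [0.5037, 0.1311, 0.1864]
wrist_force: [-0.5, 0.7, 1.1]
```

View pics/m5.png

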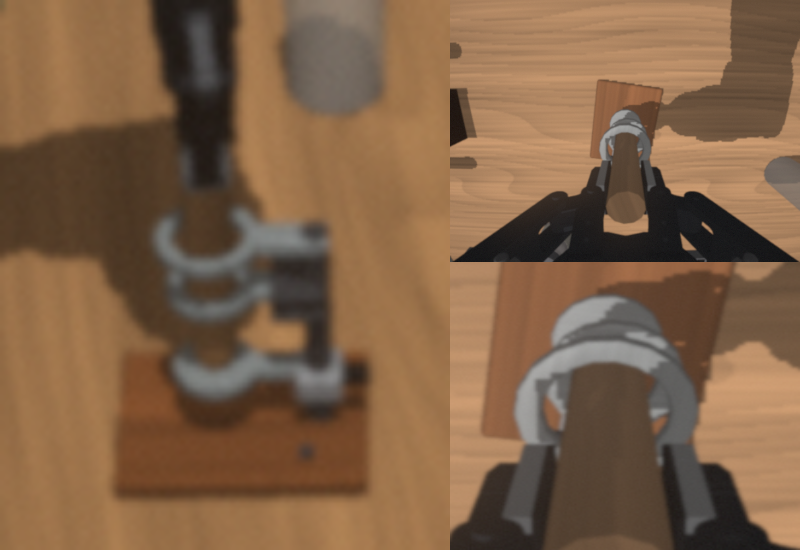

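The blank stands inside all three rings (side crop (210,290)), with the nose at the low stop ring. Contact is just beginning at TCP z ≈ 0.187.

```bash
python3 -m jog '[[1,0,0,0.001,0],[1,0,0,0,0],[1,0,0,0,0]]' | egrep 'tcp|wrist|clock';python3 -m jog '[[1,0,0,0.001,0],[1,0,0,0,0],[1,0,0,0,0]]' | egrep 'tcp|wrist|clock'
```

```text
clock: 14.05
tcp_pos: [0.5037, 0.1311, 0.1856]
wrist_force: [-0.5, -0.1, 2.5]
clock: 14.3
tcp_pos: [0.5038, 0.1311, 0.1847]
wrist_force: [0.1, 0.2, 4.9]
```

```bash
python3 -m jog '[[1,0,0,0.001,0],[1,0,0,0.001,0],[1,0,0,0,0],[1,0,0,0,0]]' | egrep 'tcp|wrist|clock'; python3 -m jog '[[1,0,0,0.0007,0],[1,0,0,0,0],[1,0,0,0,0],[1,0,0,0,0]]' | egrep 'tcp|wrist|clock'
```

```text
clock: 14.63
tcp_pos: [0.504, 0.1311, 0.1831]
wrist_force: [-1.1, -0.3, 7.4]
clock: 14.97
tcp_pos: [0.5041, 0.1311, 0.1827]
wrist_force: [-1.1, 0.7, 7.9]
```

```bash
python3 -m jog '[[1,0,0,0.0006,0],[1,0,0,0,0],[1,0,0,0,0],[1,0,0,0,0],[1,0,0,0,0]]' | egrep 'tcp|wrist|clock'; for i in 1 2 3; do python3 -m jog '[[1,0,0,0,0],[1,0,0,0,0],[1,0,0,0,0],[1,0,0,0,0],[1,0,0,0,0]]' | egrep 'tcp|wrist|clock'; done
```

```text
clock: 15.38
tcp_pos: [0.5041, 0.1311, 0.1822]
wrist_force: [-0.5, -0.0, 9.9]
clock: 15.8
tcp_pos: [0.5042, 0.1311, 0.1823]
wrist_force: [-1.3, 0.2, 9.1]
clock: 16.22
tcp_pos: [0.5041, 0.1311, 0.1822]
wrist_force: [-1.8, -0.0, 10.1]
clock: 16.63
tcp_pos: [0.5042, 0.1311, 0.1822]
wrist_force: [-1.8, 0.3, 9.7]
```

```bash
python3 -m jog '[[0.3,0,0,0,0],[0,0,0,0,0],[-0.3,0,0,0,0],[-0.3,0,0,0,0],[-0.3,0,0,0,0]]'; python3 -m jog '[[-0.3,0,0,0,0],[-0.3,0,0,0,0],[-0.3,0,0,0,0],[-0.3,0,0,0,0],[-0.3,0,0,-0.005,0]]';python3 -m jog '[[-0.3,0,0,-0.015,0],[-0.3,0,0,-0.02,0],[-0.3,0,0,-0.02,0],[-0.3,0,0,-0.02,0],[-0.3,0,0,-0.02,0]]';python3 -m jog '[[-0.3,0,0,-0.02,0],[-0.3,0,0,-0.01,0],[-0.3,0,0,0,0],[-0.3,0,0,0,0]]'; python3 - <<'E'
from h import *
s=env.read_camera("side"); w=env.read_camera("wrist");t=env.read_camera("top")
a=cv2.resize(s["img"][130:260,235:325],None,fx=4,fy=4,interpolation=2)
cv2.imwrite("pics/m6.png",np.hstack([a,np.vstack([cv2.resize(t["img"],(347,260)),cv2.resize(w["img"],(347,260))])])[:,:,::-1])
E
```

```text
clock: 17.05
tcp_pos: [0.5033, 0.131, 0.1805]
orientation: [-0.0, -0.0, 1.0, -0.0]
wrist_force: [-0.5, -0.5, 0.6]
finger_gap: 0.0559
grip_force: 0.0
clock: 17.47
tcp_pos: [0.5029, 0.131, 0.1853]
orientation: [-0.001, -0.0, 1.0, -0.0]
wrist_force: [0.2, 0.3, -0.5]
finger_gap: 0.0558
grip_force: 0.0
clock: 17.88
tcp_pos: [0.5034, 0.131, 0.2824]
orientation: [0.0, -0.0, 1.0, 0.0]
wrist_force: [0.6, 0.7, -0.2]
finger_gap: 0.0555
grip_force: 0.0
clock: 18.22
tcp_pos: [0.5038, 0.1311, 0.311]
orientation: [0.0, -0.0, 1.0, 0.0]
wrist_force: [0.2, 0.4, -0.1]
finger_gap: 0.0556
grip_force: 0.0
```

View pics/m6.png

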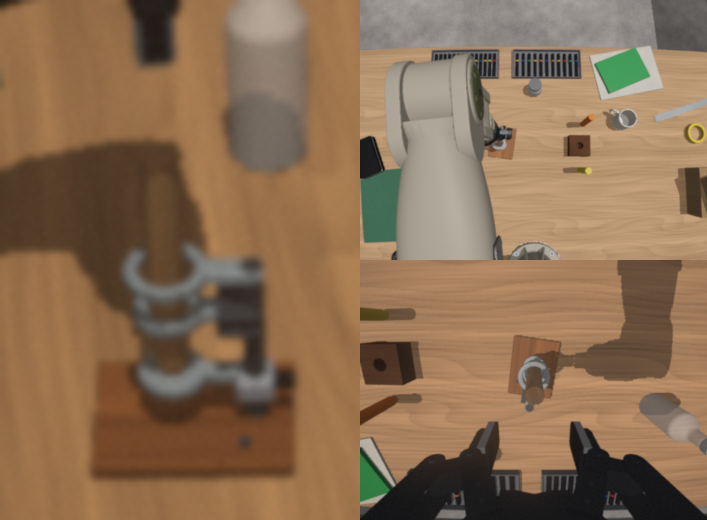

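The blank stands in the gauge (side crop (165,260)), the gripper is clear above it, and the bystanders are where they were.

```bash
python3 -c "from workcell import env; print(env.hand_in())"
```

```text
the job is handed in; nothing more can be done
None
```

The job is handed in: the blank passed through the rings to the stop, which I pressed about 5 mm (about 10 N) for just over a second, then released, and it stands in the gauge with the arm clear after about 18 s.

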